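# Lock the quilting ruler down for the cut and stack the pattern weights

### The arm

A 7-joint arm with a two-finger parallel gripper is mounted at the origin on the work surface. World frame = base frame: x ahead of the robot, y to its left, z up, the work surface at z = 0. Lengths are in m, angles in degrees, forces in N, time in s.
With the tool pointing down it reaches from about 0.4 to 0.875 m from the base axis. Payload 19.3 kg.
Tool frame: the origin (TCP) lies at the very end of the fingers, on their centre line; the grasp point (between the pads) lies manip.hold_point_z behind it (manip.hold_point_z is the distance from the TCP to the grasp point, in m); z points along the fingers, y is the line along which they close (so a half turn about z gives the same grasp; the last joint's range is limited). The gripper opens to 85 mm and grips with 20 to 120 N. Pads are 22 mm wide; open, the fingers measure 114 mm over their backs; the gripper's body (76 mm by 85 mm) begins 54 mm behind the grasp point. The pads swing forward as they close: fully open they stand 13 mm farther back than shut.
Start: joints at [63.128, 29.874, -2.08, 91.645, 1.215, 58.505, -6.463], TCP at [0.243, -0.576, 0.231] pointing down, gripper open.
Joint ranges: [-166.77, 166.77], [-17.47, 122.26], [-85.68, 81.53], [9.62, 139.38], [-72.42, 252.41], [9.2, 110.78], [-144.41, 144.41]. Speed limits (degrees/s): [108.29, 108.29, 136.94, 136.94, 172.46, 172.46, 172.46].

### API

Orientations are given as [roll, pitch, yaw] about the fixed x, y, z axes, in that order (R = Rz(yaw) Ry(pitch) Rx(roll)).
In Python, from rig import manip gives the robot as it stands. The module is installed in compiled form; this text tells all that it offers.
- The arm moves only by the shell command python3 -m inch 'ROWS' [FORCE]. ROWS is JSON, a list of rows, each a list of 7 numbers: the turn, a rotation vector about the tool's x, y, z in units of 180 degrees (1.0 is 180 degrees), then the shift along the tool's x, y, z in units of 200 mm (1.0 is 200 mm), then the opening, from -1 (shut) to 1 (fully open). A call has 1 to 5 rows; each row shifts and turns the commanded pose from where the row before left it, along the tool's axes as they then stand; what a row does not reach is not made up. A row lasts 1/12 s, in which the tool goes at most 41.7 mm and 7.16 degrees, less where a joint would pass 70% of its speed; a pose out of reach is approached as far as the arm can. A call with a number of a shift or a turn outside -1 to 1 is refused whole. A call with a gripper value outside its range is refused whole. The fingers move at their own pace and stop on an object; FORCE is the grip in N (left out, the last holds). Time passes only in rows, so rows that do not move let the fingers close. It gives the time, the measured TCP pose, the force, the opening and the grip force at its end, in the units of the state.
- manip.get_obs(): the state, without advancing time (a new reading comes with each control period).
- manip.camera(name): name is "scene" or "top"; returns a dict with "pixels" (420x560x3 uint8, red, green, blue), "depth" (420x560 float32, m along the optical axis (not along the pixel's ray), 0 where there is no reading), "fx", "fy", "cx", "cy" (pixels), "xyz" and "attitude" of the camera in the world. Camera axes: x right, y down, z forward; pixel columns grow to the right and rows downward; lengths in m; the calibration is good to about 2 mm. A picture is of the moment at which its call begins.
- manip.finish_job(): hands the job in; it is judged then, once.
The state is a dict: "time": time; "joint_pos": joint angles; "joint_vel": joint speeds; "joint_torque": joint torques, N m; "tcp_pos": TCP position; "tool_rot": TCP orientation; "wrist_force": force on the tool from outside, world axes, zero at the start; "ft_torque": the same for the moment, N m; "grip_width": opening from 0.0 (shut) to 1.0 (fully open); "finger_force": force on a finger pad.
Only numpy, scipy, OpenCV 4.12 (cv2) and the standard library are available. Lean on these libraries where they do the work, as an engineer would, in place of code of your own. Each camera call takes 0.05 s, during which the arm holds its last target. There are 200 camera calls.

### The job

Get the ruler ready for cutting. First take the wooden clapper off the suction handle and lay it flat and lengthwise on the grey wool pressing mat, then turn both twist locks of the handle clockwise until each clicks home. Only when both locks have clicked, gather every steel pattern weight from the cotton and nest them all, upright, over the weight on the cork trivet in a single stack. Leave the other sewing things where they are.

Things in the scene. Friction and masses are not known exactly. Their poses are not given: they have to be found in the camera images.
- lock_near (a joint): twist lock on the near cup. 0 = unlocked, bar grip 1.35 rad off the ruler's length; turns clockwise seen from above (value grows) to its stop at 1.35 = locked, bar in line with the ruler. An over-centre spring resists up to 0.2 N m near 0.5 rad; dead centre is at 1.0, past 1.1 it snaps by itself into the detent at 1.35 and stays; let go before 0.9 it springs back to 0-0.1, so turn it in one grasp
- lock_near_grip (a point): on the axis of the lock on the suction cup nearer the robot, in its upright bar grip (54 mm long, 16 thick), 70 mm above the table; bar top at 84 mm, 50 mm wide disc under the bar at 50 mm, handle beside it below 53 mm. x axis along the bar (turns with it), z up
- lock_far (a joint): twist lock on the far cup. 0 = unlocked, bar grip 1.35 rad off the ruler's length; turns clockwise seen from above (value grows) to its stop at 1.35 = locked, bar in line with the ruler. An over-centre spring resists up to 0.2 N m near 0.5 rad; dead centre is at 1.0, past 1.1 it snaps by itself into the detent at 1.35 and stays; let go before 0.9 it springs back to 0-0.1, so turn it in one grasp
- lock_far_grip (a point): on the axis of the lock on the suction cup farther from the robot, in its upright bar grip (54 mm long, 16 thick), 70 mm above the table; bar top at 84 mm, 50 mm wide disc under the bar at 50 mm, handle beside it below 53 mm. x axis along the bar (turns with it), z up
- ruler: clear acrylic quilting ruler, 460 x 152 x 4 mm, on red-orange cotton on the cutting mat, with a lilac two-cup suction handle along its middle; all fixed. Origin under its centre, x axis along its length; the two cups (100 mm wide, 37 mm high) with their locks are centred 95 mm either side, the bar between them is under 52 mm high
- clapper: tailor's clapper, a loose hardwood block 230 x 52 x 34 mm, about 280 g, at first lying along the tops of both locks (its underside 84 mm above the table). Origin: centre of its underside, x along its length, z up
- clapper_mid (a point): middle of the clapper block, 17 mm above its underside
- pressing_mat: grey wool pressing mat, 260 x 130 x 10 mm, fixed, at one side of the ruler (left or right). Origin under its centre, x along its length; its top is 10 mm above the origin
- trivet: round cork trivet, 120 mm across, 6 mm thick, fixed, at the other side. Origin under its centre
- home: the bottom weight of the stack, loose, standing on the cork trivet: steel pattern weight, 250 g, hat-shaped: hollow skirt open below, 68 mm across at the foot, 47 mm at 50 mm height (wall 3, inside ceiling at 47), then a round crown to grip, 36 mm across, from 50 to 76 mm. Origin: centre of the foot, z up. Set over another it rests 29 mm higher. 
- weight1: loose steel pattern weight, 250 g, hat-shaped: hollow skirt open below, 68 mm across at the foot, 47 mm at 50 mm height (wall 3, inside ceiling at 47), then a round crown to grip, 36 mm across, from 50 to 76 mm. Origin: centre of the foot, z up. Set over another it rests 29 mm higher. At first on the cotton beside the ruler; 4 to 6 of the six are present.
- weight2: loose steel pattern weight, 250 g, hat-shaped: hollow skirt open below, 68 mm across at the foot, 47 mm at 50 mm height (wall 3, inside ceiling at 47), then a round crown to grip, 36 mm across, from 50 to 76 mm. Origin: centre of the foot, z up. Set over another it rests 29 mm higher. At first on the cotton beside the ruler; 4 to 6 of the six are present.
- weight3: loose steel pattern weight, 250 g, hat-shaped: hollow skirt open below, 68 mm across at the foot, 47 mm at 50 mm height (wall 3, inside ceiling at 47), then a round crown to grip, 36 mm across, from 50 to 76 mm. Origin: centre of the foot, z up. Set over another it rests 29 mm higher. At first on the cotton beside the ruler; 4 to 6 of the six are present.
- weight4: loose steel pattern weight, 250 g, hat-shaped: hollow skirt open below, 68 mm across at the foot, 47 mm at 50 mm height (wall 3, inside ceiling at 47), then a round crown to grip, 36 mm across, from 50 to 76 mm. Origin: centre of the foot, z up. Set over another it rests 29 mm higher. At first on the cotton beside the ruler; 4 to 6 of the six are present.
- weight5: loose steel pattern weight, 250 g, hat-shaped: hollow skirt open below, 68 mm across at the foot, 47 mm at 50 mm height (wall 3, inside ceiling at 47), then a round crown to grip, 36 mm across, from 50 to 76 mm. Origin: centre of the foot, z up. Set over another it rests 29 mm higher. At first on the cotton beside the ruler; 4 to 6 of the six are present.
- weight6: loose steel pattern weight, 250 g, hat-shaped: hollow skirt open below, 68 mm across at the foot, 47 mm at 50 mm height (wall 3, inside ceiling at 47), then a round crown to grip, 36 mm across, from 50 to 76 mm. Origin: centre of the foot, z up. Set over another it rests 29 mm higher. At first on the cotton beside the ruler; 4 to 6 of the six are present.
- pin_dish: bystander, leave it where it is: white ceramic pin dish, 70 mm across, 22 mm high, among the weights. Origin under its centre
- cone_a: bystander, leave it where it is: cream thread cone, 62 mm across, 105 mm high. Origin under its centre
- cone_b: bystander, leave it where it is: dark thread cone among the weights, 62 mm across, 105 mm high. Origin under its centre
- rotary_cutter: bystander, leave it where it is: rotary cutter, 180 mm long, lying flat
- shears: bystander, leave it where it is: fabric shears, 235 mm long, lying flat
- tape_case: bystander, leave it where it is: round tape measure, 54 mm across, 16 mm high
Not all that is in view belongs to the job. Leave any green or yellow look-alike of the weight6 alone.

How it is judged (in metres and radians):
On the way, in this order (a step that is already met when the one before it is completed fails the run):
1. the clapper lies flat and lengthwise on the pressing mat (x of clapper_mid in the frame of pressing_mat between -0.05 and 0.05 m and y of clapper_mid in the frame of pressing_mat between -0.035 and 0.035 m and z of clapper_mid in the frame of pressing_mat below 0.045 m and angle between the x axis of clapper and the x axis of pressing_mat, either way round below 0.35 rad and linear speed of clapper below 0.03 m/s), for 0.2 s.
2. both locks have clicked home, while no loose weight has yet been brought to the trivet (value of joint each of lock_near, lock_far above 1.2 rad and horizontal distance between each of weight1, weight2, weight3, weight4, weight5, weight6 and trivet above 0.08 m), for 0.2 s.
3. every loose weight is nested in the stack (horizontal distance between each of weight1, weight2, weight3, weight4, weight5, weight6 and home below 0.01 m and angle between each of weight1, weight2, weight3, weight4, weight5, weight6's own z axis and vertical below 0.12 rad and z of each of weight1, weight2, weight3, weight4, weight5, weight6 in the frame of home above 0.02 m and linear speed of each of weight1, weight2, weight3, weight4, weight5, weight6 below 0.03 m/s), for 0.2 s.
At the end, for the whole second after the job is handed in: Clapper at rest flat on the pressing mat, lengthwise within 0.35 rad, its middle within 50 mm (along) and 35 mm (across) of centre; both locks over 1.2 rad; every loose weight nested over the home weight, on axis within 10 mm, upright within 0.12 rad; home weight within 50 mm of the trivet's centre (all of step 1 and all of step 3 and value of joint each of lock_near, lock_far above 1.2 rad and horizontal distance between home and trivet below 0.05 m and angle between home's own z axis and vertical below 0.12 rad and height (world z) of home below 0.012 m); the robot touches nothing.
It fails at once if a bystander (pin dish, thread cones, rotary cutter, shears, tape measure) is knocked more than 100 mm from its place (distance of any of pin_dish, cone_a, cone_b, rotary_cutter, shears, tape_case from where it was at the start of the episode above 0.1 m).
Of weight1, weight2, weight3, weight4, weight5, weight6 only 4 to 6 are there at a start; the rules pass over those that are not, and their reading is None.
At some moment in a run one of weight1, weight2, weight3, weight4, weight5, weight6 may be knocked a few centimetres aside while the robot is not near it.
Once in a run the grip may slacken for a moment while it holds something.
It also fails if it takes over 210 s, if anything falls off the work surface, if the arm or the gripper's body presses on something with over 40 N, if the wrist force passes 120 N, or if a joint passes its speed limit or range.

## Working session

There is one attempt and no reset: what is moved stays moved. The work goes in short steps, Python scripts to look and compute and a shell command to move; the robot and the scene stay as the last step left them, time stands still between calls to the robot, and variables do not carry over. Pictures are saved under pics/ and viewed, at most 14 in all, crops included, and the job is handed in when it is done.

```bash
mkdir -p pics; ls; cat > h.py <<'E'
import numpy as np, cv2
from rig import manip
from scipy.spatial.transform import Rotation as R
def cam(n): return manip.camera(n)
def save(c,f): cv2.imwrite('pics/'+f, c['pixels'][:,:,::-1])
def camR(c):
    a=np.array(c['attitude'])
    return R.from_euler('xyz',a,degrees=True).as_matrix() if a.shape==(3,) else a
def pts(c):
    h,w=c['depth'].shape; v,u=np.mgrid[:h,:w]; d=c['depth']
    P=np.stack([(u-c['cx'])/c['fx']*d,(v-c['cy'])/c['fy']*d,d],-1)
    return P@camR(c).T+np.array(c['xyz'])
def plane(c,u,v,z):
    r=camR(c)@np.array([(u-c['cx'])/c['fx'],(v-c['cy'])/c['fy'],1]); o=np.array(c['xyz'])
    return o+r*(z-o[2])/r[2]
E
python3 - <<'E'
from h import *
for n in('top','scene'):
    c=cam(n); save(c,n+'0.png'); print(n,c['xyz'],c['attitude'],c['fx'],c['cx'],c['cy']); P=pts(c); print(P[210,280],P[350,100])
o=manip.get_obs(); print(o, manip.hold_point_z)
E
```

```text
pics
top [0.41295021 0.07417251 1.41713819] [-175.17084294    0.70929545  -89.24711087] 509.0008723881554 288.79541916161935 214.73101040246948
[0.54507351 0.11794787 0.00377805] [0.15381126 0.60611948 0.00152998]
scene [ 0.95973667 -0.45672749  1.02825971] [-144.14913005   -0.23699886   41.50903217] 467.6704005323945 282.8004435331438 212.90155641837669
[0.45866491 0.10435857 0.00065731] [ 0.41459312 -0.45222631 -0.00248755]
{'time': 0.1, 'joint_pos': array([63.12607164, 29.90517503, -2.08087886, 91.66898845,  1.21316429,
       58.50438443, -6.46406388]), 'joint_vel': array([ 0.03968493, -0.15613855,  0.03401352, -0.11254705, -0.07764967,
        0.02069719,  0.06757722]), 'joint_torque': array([ 2.01902018e-03, -9.28503370e+01,  1.98311582e+00, -3.70538986e+01,
        1.80008897e-02,  5.37848828e-03,  2.34807831e-04]), 'tcp_pos': array([ 0.2425774 , -0.5756917 ,  0.23079908]), 'tool_rot': array([-1.79943516e+02,  2.88794281e-03,  2.28487641e+01]), 'wrist_force': array([1.12453771, 0.28617807, 0.20623083]), 'ft_torque': array([ 0.00029896, -0.01947927, -0.01082211]), 'finger_force': 0.0, 'grip_width': 0.9996189579171404} 0.0187
```

View pics/top0.png

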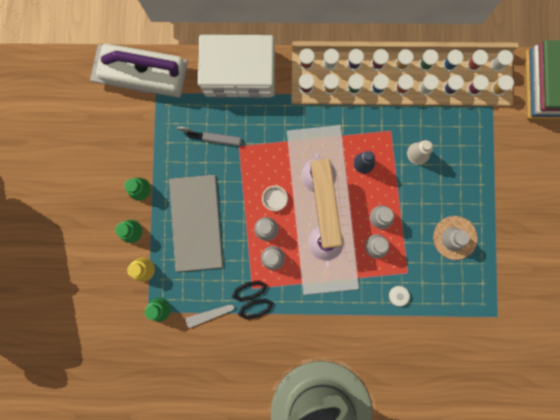

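View pics/scene0.png

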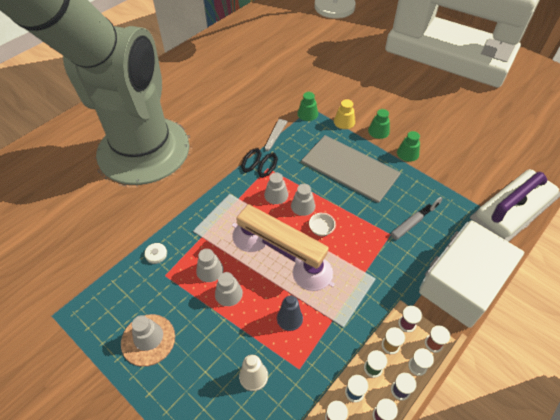

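The top view shows four grey steel weights at (265,228), (272,258), (381,217) and (377,246), and the home weight on the cork at (457,239). The clapper is at (326,203) over the lilac handle and the wool mat at (196,223).

Possible look-alikes for weights:
- green ones at (137,188), (128,231) and (157,309), and a yellow one at (141,269): rejected, wrong colour
- dark cone at (365,161) and cream cone at (420,152): rejected
- white dish at (275,198): rejected

The scene view agrees, with four grey weights at (276,187), (303,198), (208,264) and (228,289).

```bash
cat >> h.py <<'E'
def rect(Q):
    (c,(w,h),a)=cv2.minAreaRect((Q[:,:2]*1000).astype(np.float32))
    if w<h: w,h,a=h,w,a+90
    return np.round([c[0],c[1],w,h,(a+90)%180-90],1)
def crowns(c,P,seeds):
    # seeds: approx xy ; crown tops at z~zt
    out=[]
    for s,zt in seeds:
        m=(np.hypot(P[...,0]-s[0],P[...,1]-s[1])<.035)&(abs(P[...,2]-zt)<.006)
        v,u=np.nonzero(m)
        if len(u)<8: out.append(None);continue
        (x,y),r=cv2.minEnclosingCircle((P[m][:,:2]*1000).astype(np.float32))
        mm=P[m].mean(0)*1000
        out.append((np.round([x,y,r],1),np.round(mm,1),len(u)))
    return out
E
python3 - <<'E'
from h import *
c=cam('top');P=pts(c)
hsv=cv2.cvtColor(c['pixels'],cv2.COLOR_RGB2HSV)
def reg(u0,u1,v0,v1,zlo,zhi):
    m=np.zeros(P.shape[:2],bool); m[v0:v1,u0:u1]=1
    m&=(P[...,2]>zlo)&(P[...,2]<zhi)
    return P[m]
q=reg(295,350,140,265,.108,.13);print('clapper',rect(q),np.median(q[:,2]),len(q))
q=reg(160,230,165,280,.006,.02);print('mat',rect(q),np.median(q[:,2]),len(q))
for u,v,z in[(265,228,.076),(272,258,.076),(381,217,.076),(377,246,.076),(457,239,.082)]:
    s=plane(c,u,v,z); print('w',crowns(c,P,[(s,z)]))
# trivet by colour
b=c['pixels'].astype(int); 
m=np.zeros(P.shape[:2],bool); m[210:265,425:485]=1
m&=(b[...,0]-b[...,2]>50)
v,u=np.nonzero(m);(x,y),r=cv2.minEnclosingCircle(np.stack([u,v],1).astype(np.float32));print('trivet',plane(c,x,y,.006),r)
# ruler: colour edges via ruler mask (pale) between corners
for uv in[(288,129),(340,125),(358,288),(304,294)]:print('ruler corner',plane(c,*uv,.004))
for n,(u,v) in dict(dish=(275,198),coneb=(365,161),conea=(420,152)).items(): print(n,plane(c,u,v,.02 if n=='dish' else .09))
im=cv2.resize(c['pixels'][110:310,230:500,::-1],(800,592),interpolation=cv2.INTER_CUBIC);cv2.imwrite('pics/crop1.png',im)
E
```

```text
clapper [555.9  -2.7 229.3  52.5   8.7] 0.11846099841969193 1794
mat [510.1 356.3 319.5 194.5   1.3] 0.010747444540885165 4368
w [(array([493.4, 157.3,  17.7]), array([492.9, 157.4,  76.4]), 139)]
w [(array([413.2, 137.3,  17.7]), array([413.4, 137.2,  76.7]), 136)]
w [(array([ 529.2, -163.2,   18.2]), array([ 529.5, -162.6,   76.5]), 147)]
w [(array([ 449.2, -149.9,   18.2]), array([ 449.2, -149.3,   76.6]), 144)]
w [(array([ 471.3, -359.6,   18.4]), array([ 470.9, -359.7,   82.3]), 145)]
trivet [ 0.47444425 -0.36484724  0.006     ] 21.880868911743164
ruler corner [0.7752572  0.09867881 0.004     ]
ruler corner [ 0.78822378 -0.04807328  0.004     ]
ruler corner [ 0.33234065 -0.09961885  0.004     ]
ruler corner [0.31392893 0.04856026 0.004     ]
dish [0.57669384 0.13175188 0.02      ]
coneb [ 0.66938193 -0.10689067  0.09      ]
conea [ 0.69496235 -0.25157953  0.09      ]
```

View pics/crop1.png

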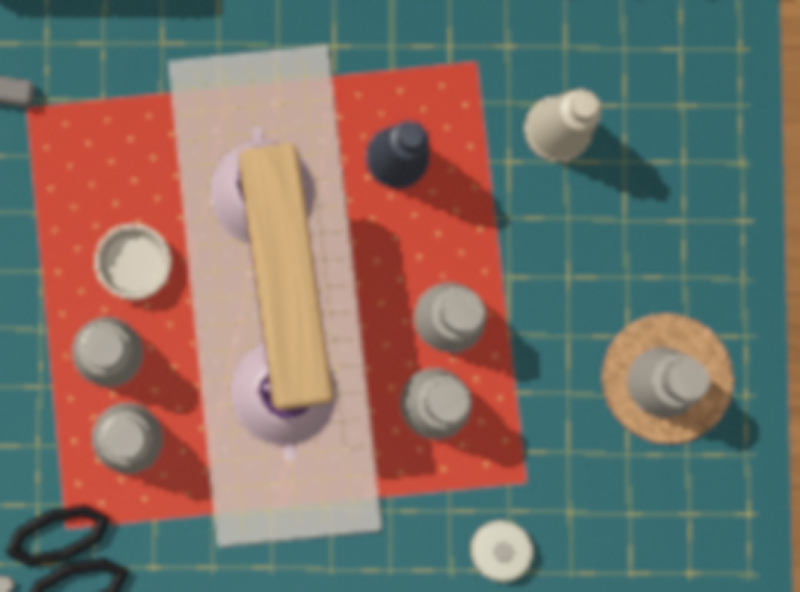

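The crop confirms four grey weights on the cotton at crop pixels (107,350), (127,437), (450,315) and (437,403). Home is alone on the cork, and the clapper runs from (268,145) to (302,403).

```bash
cat >> h.py <<'E'
def plan(x,y,z,yaw=None):
    o=manip.get_obs(); p=np.array(o['tcp_pos']); yw=o['tool_rot'][2]
    t=yw if yaw is None else yaw
    d=(yw-t+90)%180-90 if yaw is not None else 0
    yn=np.radians(yw-d); e=np.array([x,y,z])-p
    tx=e[0]*np.cos(yn)+e[1]*np.sin(yn); ty=e[0]*np.sin(yn)-e[1]*np.cos(yn)
    print('pos',p.round(4),'rot',np.round(o['tool_rot'],2),'grip',round(o['grip_width'],3),'F',np.round(o['wrist_force'],1),'ff',round(o['finger_force'],1),'t',round(o['time'],2))
    print('turn z %.4f (%.2f deg, max .0398/row) then shift x %.4f y %.4f z %.4f (max .2085/row; xy norm %.3f)'%(d/180,d,tx/.2,ty/.2,-e[2]/.2,np.hypot(tx,ty)/.2))
E
python3 - <<'E'
from h import *
c=cam('top')
m=np.zeros(c['depth'].shape,np.uint8)
b=c['pixels'].astype(int); m[160:285,160:232]=1
sat=b.max(2)-b.min(2)
m=((m>0)&(sat<35)).astype(np.uint8); m=cv2.morphologyEx(m,cv2.MORPH_OPEN,np.ones((7,7)))
n,l,s,_=cv2.connectedComponentsWithStats(m);k=1+s[1:,4].argmax();v,u=np.nonzero(l==k)
Q=np.array([plane(c,a,bb,.01) for a,bb in zip(u,v)]);print('mat',rect(Q))
plan(.556,-.003,.22,8.7)
E
```

```text
mat [507.  350.2 265.8 141.2   6.1]
pos [ 0.2426 -0.5758  0.2309] rot [-179.96    0.     22.85] grip 1.001 F [0.5 0.8 0.6] ff 0.0 t 0.2
turn z 0.0786 (14.15 deg, max .0398/row) then shift x 1.9823 y -2.5940 z 0.0547 (max .2085/row; xy norm 3.265)
```

```bash
python3 -m inch '[[0,0,0.0393,0,0,0,1],[0,0,0.0393,0,0,0,1],[0,0,0,0.1,-0.13,0,1],[0,0,0,0.12,-0.155,0,1],[0,0,0,0.12,-0.155,0,1]]' 60
python3 -m inch '[[0,0,0,0.12,-0.155,0,1],[0,0,0,0.12,-0.155,0,1],[0,0,0,0.12,-0.155,0,1],[0,0,0,0.12,-0.155,0,1],[0,0,0,0.12,-0.155,0,1]]'
python3 -m inch '[[0,0,0,0.12,-0.155,0,1],[0,0,0,0.12,-0.155,0,1],[0,0,0,0.12,-0.155,0,1],[0,0,0,0.12,-0.155,0,1],[0,0,0,0.12,-0.155,0,1]]'
python3 -c "
from h import *
plan(.556,-.003,.088,8.7)"
```

```text
time: 0.62
tcp_pos: [0.2966, -0.4775, 0.2309]
tool_rot: [-180.0, 0.0, 8.6]
wrist_force: [1.4, -0.3, 1.0]
grip_width: 1.002
finger_force: 0.0
time: 1.03
tcp_pos: [0.3922, -0.3056, 0.2314]
tool_rot: [180.0, -0.0, 8.7]
wrist_force: [0.9, -0.1, -0.3]
grip_width: 1.003
finger_force: 0.0
time: 1.45
tcp_pos: [0.4875, -0.1341, 0.2314]
tool_rot: [180.0, -0.0, 8.7]
wrist_force: [1.3, -0.5, 0.1]
grip_width: 1.004
finger_force: 0.0
pos [ 0.4875 -0.1341  0.2314] rot [ 1.7999e+02 -1.0000e-02  8.6900e+00] grip 1.004 F [ 1.3 -0.5  0.1] ff 0.0 t 1.45
turn z -0.0000 (-0.01 deg, max .0398/row) then shift x 0.4378 y -0.5962 z 0.7171 (max .2085/row; xy norm 0.740)
```

```bash
python3 -m inch '[[0,0,0,0.11,-0.15,0,1],[0,0,0,0.11,-0.15,0,1],[0,0,0,0.11,-0.15,0,1],[0,0,0,0.1,-0.14,0,1],[0,0,0,0,0,0.2,1]]'
python3 -m inch '[[0,0,0,0,0,0,1],[0,0,0,0,0,0,1]]'
python3 -c "
from h import *
plan(.556,-.003,.088,8.7)"
```

```text
time: 1.87
tcp_pos: [0.5596, 0.001, 0.1962]
tool_rot: [-179.9, -0.6, 9.1]
wrist_force: [2.4, 0.7, -0.3]
grip_width: 1.0
finger_force: 0.0
time: 2.03
tcp_pos: [0.553, -0.0065, 0.1904]
tool_rot: [-180.0, 0.2, 8.7]
wrist_force: [-0.1, -0.8, 0.8]
grip_width: 1.002
finger_force: 0.0
pos [ 0.553  -0.0065  0.1904] rot [-179.99    0.21    8.72] grip 1.002 F [-0.1 -0.8  0.8] ff 0.0 t 2.03
turn z 0.0001 (0.02 deg, max .0398/row) then shift x 0.0174 y -0.0153 z 0.5122 (max .2085/row; xy norm 0.023)
```

```bash
python3 -m inch '[[0,0,0,0.01,-0.01,0.12,1],[0,0,0,0,0,0.15,1],[0,0,0,0,0,0.13,1],[0,0,0,0,0,0.1,1],[0,0,0,0,0,0,1]]'
python3 -m inch '[[0,0,0,0,0,0,-1],[0,0,0,0,0,0,-1],[0,0,0,0,0,0,-1],[0,0,0,0,0,0,-1],[0,0,0,0,0,0,-1]]' 70
python3 -m inch '[[0,0,0,0,0,0,-1],[0,0,0,0,0,0,-1],[0,0,0,0,0,0,-1],[0,0,0,0,0,0,-1]]'
python3 -c "
from h import *
plan(.507,.350,.20,6.1)"
```

```text
time: 2.45
tcp_pos: [0.5546, -0.0054, 0.0898]
tool_rot: [180.0, 0.2, 8.6]
wrist_force: [-0.2, -0.0, -0.1]
grip_width: 1.001
finger_force: 0.0
time: 2.87
tcp_pos: [0.5569, -0.0044, 0.0937]
tool_rot: [180.0, -0.2, 8.7]
wrist_force: [-3.1, -1.2, 16.2]
grip_width: 0.597
finger_force: 70.4
time: 3.2
tcp_pos: [0.5569, -0.0044, 0.0937]
tool_rot: [180.0, -0.2, 8.7]
wrist_force: [-3.8, -1.2, 16.3]
grip_width: 0.591
finger_force: 70.4
pos [ 0.5569 -0.0044  0.0937] rot [ 1.7996e+02 -1.7000e-01  8.6700e+00] grip 0.591 F [-3.8 -1.2 16.3] ff 70.4 t 3.2
turn z 0.0143 (2.57 deg, max .0398/row) then shift x -0.0596 y -1.7882 z -0.5317 (max .2085/row; xy norm 1.789)
```

```bash
python3 -m inch '[[0,0,0,0,0,-0.05,-1],[0,0,0,0,0,-0.1,-1],[0,0,0,0,0,-0.15,-1],[0,0,0,0,0,-0.15,-1],[0,0,0.0143,0,-0.05,-0.06,-1]]'
python3 -m inch '[[0,0,0,0,-0.1,0,-1],[0,0,0,-0.01,-0.15,0,-1],[0,0,0,-0.01,-0.15,0,-1],[0,0,0,-0.01,-0.15,0,-1],[0,0,0,-0.01,-0.15,0,-1]]'
python3 -m inch '[[0,0,0,0,-0.15,0,-1],[0,0,0,0,-0.15,0,-1],[0,0,0,0,-0.15,0,-1],[0,0,0,0,-0.15,0,-1],[0,0,0,0,-0.15,0,-1]]'
python3 -m inch '[[0,0,0,0,-0.15,0,-1],[0,0,0,0,-0.1,0,-1],[0,0,0,0,-0.04,0,-1],[0,0,0,0,0,0,-1],[0,0,0,0,0,0,-1]]'
python3 - <<'E'
from h import *
plan(.507,.350,.03,6.1)
c=cam('top');P=pts(c);save(c,'t1.png')
E
```

```text
time: 3.62
tcp_pos: [0.5557, 0.0042, 0.1983]
tool_rot: [179.9, -0.3, 6.0]
wrist_force: [0.5, 0.1, -2.3]
grip_width: 0.599
finger_force: 48.1
time: 4.03
tcp_pos: [0.5311, 0.1454, 0.1949]
tool_rot: [-180.0, -0.1, 6.1]
wrist_force: [1.3, 0.5, -3.3]
grip_width: 0.594
finger_force: 79.3
time: 4.45
tcp_pos: [0.5151, 0.2948, 0.1949]
tool_rot: [-180.0, -0.1, 6.1]
wrist_force: [0.8, 0.5, -2.8]
grip_width: 0.595
finger_force: 79.3
time: 4.87
tcp_pos: [0.5094, 0.3503, 0.194]
tool_rot: [180.0, -0.0, 6.1]
wrist_force: [-0.6, -1.5, -3.2]
grip_width: 0.593
finger_force: 79.6
pos [0.5094 0.3503 0.194 ] rot [ 1.7998e+02 -2.0000e-02  6.1200e+00] grip 0.593 F [-0.6 -1.5 -3.2] ff 79.6 t 4.87
turn z 0.0001 (0.02 deg, max .0398/row) then shift x -0.0119 y 0.0004 z 0.8199 (max .2085/row; xy norm 0.012)
```

View pics/t1.png

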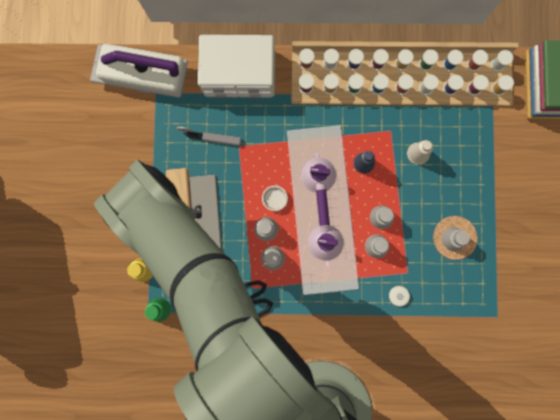

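The clapper is held above the wool mat at (180,190). Both lock bars are now visible on the cups at (319,173) and (325,242), and the weights have not moved.

```bash
python3 -m inch '[[0,0,0,-0.01,0,0.1,-1],[0,0,0,0,0,0.18,-1],[0,0,0,0,0,0.18,-1],[0,0,0,0,0,0.18,-1],[0,0,0,0,0,0.12,-1]]'
python3 -m inch '[[0,0,0,0,0,0.05,-1],[0,0,0,0,0,0.03,-1],[0,0,0,0,0,0.02,-1],[0,0,0,0,0,0,-1],[0,0,0,0,0,0,-1]]'
```

```text
time: 5.33
tcp_pos: [0.507, 0.3483, 0.0388]
tool_rot: [179.9, 0.1, 6.0]
wrist_force: [0.8, -1.2, -2.1]
grip_width: 0.594
finger_force: 79.5
time: 5.75
tcp_pos: [0.5079, 0.3511, 0.0227]
tool_rot: [-179.9, -0.1, 6.1]
wrist_force: [0.1, 0.1, -3.2]
grip_width: 0.591
finger_force: 79.5
```

```bash
python3 -m inch '[[0,0,0,0,0,0.008,-1],[0,0,0,0,0,0.008,-1],[0,0,0,0,0,0,-1]]'
python3 -m inch '[[0,0,0,0,0,0,0.5],[0,0,0,0,0,0,0.7],[0,0,0,0,0,0,0.8],[0,0,0,0,0,-0.02,0.9],[0,0,0,0,0,-0.05,0.9]]'
python3 -m inch '[[0,0,0,0,0,-0.15,0.9],[0,0,0,0,0,-0.2,0.9],[0,0,0,0,0,-0.2,0.9],[0,0,0,0,0,-0.2,0.9],[0,0,0,0,0,0,0.9]]'
python3 - <<'E'
from h import *
c=cam('top');P=pts(c)
b=c['pixels'].astype(int)
for nm,(u0,u1,v0,v1) in dict(far=(300,340,155,190),near=(305,345,225,260)).items():
    m=np.zeros(P.shape[:2],bool);m[v0:v1,u0:u1]=1
    q=P[m&(P[...,2]>.074)&(P[...,2]<.095)];print(nm,rect(q),q.mean(0).round(4),len(q),np.median(q[:,2]))
    mm=m&(b.sum(2)<230); v,u=np.nonzero(mm); print('dark',mm.sum())
save(c,'t2.png')
plan(.458,-.011,.16,83.6)
E
```

```text
time: 6.0
tcp_pos: [0.5078, 0.3512, 0.0198]
tool_rot: [-180.0, -0.1, 6.1]
wrist_force: [-4.8, -3.0, 19.2]
grip_width: 0.594
finger_force: 82.1
time: 6.42
tcp_pos: [0.5066, 0.3504, 0.0316]
tool_rot: [180.0, 0.1, 6.1]
wrist_force: [-1.0, -0.4, -0.3]
grip_width: 0.946
finger_force: 0.0
time: 6.83
tcp_pos: [0.5096, 0.3527, 0.1908]
tool_rot: [-179.7, -0.5, 6.1]
wrist_force: [0.7, 1.3, 1.3]
grip_width: 0.949
finger_force: 0.0
far [645.7  13.1  53.4  16.9  81.7] [0.6449 0.013  0.084 ] 129 0.08458112654465033
dark 98
near [457.2  -8.5  53.3  16.2  83.3] [ 0.457  -0.0086  0.0842] 127 0.08432658062399856
dark 66
pos [0.5088 0.352  0.1873] rot [-179.78   -0.36    6.11] grip 0.949 F [ 0.4 -0.2 -1.1] ff 0.0 t 6.88
turn z -0.4305 (-77.49 deg, max .0398/row) then shift x -1.8320 y -0.0499 z 0.1364 (max .2085/row; xy norm 1.833)
```

```bash
python3 -m inch '[[0,0,-0.039,0,0,0,0.2],[0,0,-0.039,0,0,0,0.2],[0,0,-0.039,0,0,0,0.2],[0,0,-0.039,0,0,0,0.2],[0,0,-0.039,0,0,0,0.2]]'
python3 -m inch '[[0,0,-0.039,0,0,0,0.2],[0,0,-0.039,0,0,0,0.2],[0,0,-0.039,0,0,0,0.2],[0,0,-0.039,0,0,0,0.2],[0,0,-0.039,0,0,0,0.2]]'
python3 -m inch '[[0,0,-0.039,0,0,0,0.2],[0,0,0,-0.1,0,0,0.2],[0,0,0,-0.18,0,0,0.2],[0,0,0,-0.18,0,0,0.2],[0,0,0,-0.18,0,0,0.2]]'
python3 -m inch '[[0,0,0,-0.18,0,0,0.2],[0,0,0,-0.18,0,0,0.2],[0,0,0,-0.18,0,0,0.2],[0,0,0,-0.18,0,0,0.2],[0,0,0,-0.18,0,0,0.2]]'
python3 -m inch '[[0,0,0,-0.16,0,0.05,0.2],[0,0,0,-0.1,0,0.08,0.2],[0,0,0,-0.03,0,0,0.2],[0,0,0,0,0,0,0.2],[0,0,0,0,0,0,0.2]]'
python3 - <<'E'
from h import *
plan(.4572,-.0087,.058,83.8)
c=cam('top');P=pts(c)
m=(abs(P[...,2]-.044)<.008)&(P[...,1]>.27)&(P[...,1]<.43)&(P[...,0]>.35)&(P[...,0]<.66)
print('clapper',rect(P[m]))
E
```

```text
time: 7.3
tcp_pos: [0.5069, 0.3506, 0.1822]
tool_rot: [180.0, 0.0, 41.6]
wrist_force: [-0.1, -0.4, -0.1]
grip_width: 0.601
finger_force: 0.0
time: 7.72
tcp_pos: [0.507, 0.3505, 0.1821]
tool_rot: [-180.0, 0.0, 76.7]
wrist_force: [0.4, -0.8, 1.2]
grip_width: 0.601
finger_force: 0.0
time: 8.13
tcp_pos: [0.4916, 0.2221, 0.1819]
tool_rot: [-180.0, 0.0, 83.4]
wrist_force: [1.5, 0.2, 0.8]
grip_width: 0.598
finger_force: 0.0
time: 8.55
tcp_pos: [0.4707, 0.0431, 0.1823]
tool_rot: [-180.0, 0.0, 83.3]
wrist_force: [1.2, 0.5, 0.6]
grip_width: 0.604
finger_force: 0.0
time: 8.97
tcp_pos: [0.465, -0.0121, 0.1565]
tool_rot: [180.0, -0.0, 83.3]
wrist_force: [-0.3, 0.1, 0.1]
grip_width: 0.601
finger_force: 0.0
pos [ 0.465  -0.0121  0.1565] rot [ 1.7999e+02 -2.0000e-02  8.3350e+01] grip 0.601 F [-0.3  0.1  0.1] ff 0.0 t 8.97
turn z -0.0025 (-0.45 deg, max .0398/row) then shift x 0.0126 y -0.0404 z 0.4925 (max .2085/row; xy norm 0.042)
clapper [507.1 351.3 229.3  53.8   6.1]
```

```bash
python3 -m inch '[[0,0,-0.0025,0.012,-0.04,0.05,0.2],[0,0,0,0,0,0.14,0.2],[0,0,0,0,0,0.14,0.2],[0,0,0,0,0,0.1,0.2],[0,0,0,0,0,0.06,0.2]]'
python3 -m inch '[[0,0,0,0,0,0,0.2],[0,0,0,0,0,0,-1],[0,0,0,0,0,0,-1],[0,0,0,0,0,0,-1],[0,0,0,0,0,0,-1]]' 80
python3 -m inch '[[0,0,0,0,0,0,-1],[0,0,0,0,0,0,-1],[0,0,0,0,0,0,-1],[0,0,0,0,0,0,-1]]'
python3 -c "
from h import *
plan(.4572,-.0087,.058,83.8)"
```

```text
time: 9.43
tcp_pos: [0.4568, -0.0078, 0.0567]
tool_rot: [-179.9, -0.0, 83.9]
wrist_force: [0.1, 0.5, -0.3]
grip_width: 0.601
finger_force: 0.0
time: 9.85
tcp_pos: [0.4579, -0.0091, 0.0593]
tool_rot: [179.9, -0.0, 83.8]
wrist_force: [-1.9, 2.0, 9.7]
grip_width: 0.172
finger_force: 77.7
time: 10.18
tcp_pos: [0.4579, -0.0091, 0.0594]
tool_rot: [179.9, -0.0, 83.8]
wrist_force: [-1.9, 2.0, 10.2]
grip_width: 0.171
finger_force: 77.8
pos [ 0.4579 -0.0091  0.0594] rot [ 1.7988e+02 -2.0000e-02  8.3800e+01] grip 0.171 F [-1.9  2.  10.2] ff 77.8 t 10.18
turn z -0.0000 (-0.00 deg, max .0398/row) then shift x 0.0017 y -0.0036 z 0.0068 (max .2085/row; xy norm 0.004)
```

```bash
python3 -m inch '[[0,0,0.02,0,0,0,-1],[0,0,0.036,0,0,0,-1],[0,0,0.036,0,0,0,-1],[0,0,0.036,0,0,0,-1],[0,0,0.036,0,0,0,-1]]' 100
python3 -m inch '[[0,0,0.036,0,0,0,-1],[0,0,0.036,0,0,0,-1],[0,0,0.036,0,0,0,-1],[0,0,0.036,0,0,0,-1],[0,0,0.036,0,0,0,-1]]'
python3 -m inch '[[0,0,0.036,0,0,0,-1],[0,0,0.036,0,0,0,-1],[0,0,0.014,0,0,0,-1],[0,0,0,0,0,0,-1],[0,0,0,0,0,0,-1]]'
python3 -c "
from h import *
plan(.4572,-.0087,.058,6.5)"
```

```text
time: 10.6
tcp_pos: [0.4581, -0.0091, 0.0594]
tool_rot: [179.9, -0.1, 54.0]
wrist_force: [-0.9, 0.7, 10.7]
grip_width: 0.164
finger_force: 99.4
time: 11.02
tcp_pos: [0.4582, -0.0093, 0.0594]
tool_rot: [180.0, -0.2, 21.5]
wrist_force: [0.6, -0.2, 10.4]
grip_width: 0.164
finger_force: 99.4
time: 11.43
tcp_pos: [0.4582, -0.0093, 0.0594]
tool_rot: [180.0, -0.2, 6.4]
wrist_force: [0.6, -2.9, 12.5]
grip_width: 0.165
finger_force: 99.6
pos [ 0.4582 -0.0093  0.0594] rot [ 1.8e+02 -1.5e-01  6.4e+00] grip 0.165 F [ 0.6 -2.9 12.5] ff 99.6 t 11.43
turn z -0.0005 (-0.10 deg, max .0398/row) then shift x -0.0046 y -0.0036 z 0.0071 (max .2085/row; xy norm 0.006)
```

Release, rise, and measure the bar; then move to the far lock.

```bash
python3 -m inch '[[0,0,0,0,0,0,0.2],[0,0,0,0,0,0,0.2],[0,0,0,0,0,0,0.2],[0,0,0,0,0,-0.1,0.2],[0,0,0,0,0,-0.2,0.2]]'
python3 -m inch '[[0,0,0,0,0,-0.2,0.2],[0,0,-0.039,0.15,0,0,0.2],[0,0,-0.039,0.15,0,0,0.2],[0,0,-0.039,0.15,0,0,0.2],[0,0,-0.039,0.15,0,0,0.2]]'
python3 -m inch '[[0,0,-0.039,0.15,0,0,0.2],[0,0,-0.039,0.1,0,0,0.2],[0,0,-0.039,0,0,0,0.2],[0,0,-0.039,0,0,0,0.2],[0,0,-0.039,0,0,0,0.2]]'
python3 -m inch '[[0,0,-0.039,0,0,0,0.2],[0,0,-0.039,0,0,0,0.2],[0,0,0,0,0,0,0.2],[0,0,0,0,0,0,0.2]]'
python3 - <<'E'
from h import *
plan(.6458,.0127,.058,83.8)
E
```

```text
time: 11.85
tcp_pos: [0.455, -0.0093, 0.1161]
tool_rot: [-180.0, 0.4, 6.4]
wrist_force: [0.1, -0.3, -0.1]
grip_width: 0.597
finger_force: 0.0
time: 12.27
tcp_pos: [0.5723, 0.0248, 0.1587]
tool_rot: [180.0, -0.0, 34.7]
wrist_force: [-1.4, -1.2, 0.1]
grip_width: 0.602
finger_force: 0.0
time: 12.68
tcp_pos: [0.6104, 0.0557, 0.1579]
tool_rot: [-180.0, -0.0, 69.9]
wrist_force: [-0.3, -0.7, 0.1]
grip_width: 0.599
finger_force: 0.0
time: 13.02
tcp_pos: [0.6104, 0.0552, 0.158]
tool_rot: [-180.0, -0.0, 83.4]
wrist_force: [-0.3, 0.5, -0.2]
grip_width: 0.598
finger_force: 0.0
pos [0.6104 0.0552 0.158 ] rot [-1.7997e+02 -2.0000e-02  8.3370e+01] grip 0.598 F [-0.3  0.5 -0.2] ff 0.0 t 13.02
turn z -0.0024 (-0.43 deg, max .0398/row) then shift x -0.1919 y 0.1989 z 0.5001 (max .2085/row; xy norm 0.276)
```

```bash
python3 -m inch '[[0,0,-0.002,-0.096,0.1,0,0.2],[0,0,0,-0.096,0.1,0,0.2],[0,0,0,0,0,0,0.2],[0,0,0,0,0,0.12,0.2],[0,0,0,0,0,0.14,0.2]]'
python3 -m inch '[[0,0,0,0,0,0.14,0.2],[0,0,0,0,0,0.06,0.2],[0,0,0,0,0,0.03,0.2],[0,0,0,0,0,0,0.2],[0,0,0,0,0,0,0.2]]'
python3 - <<'E'
from h import *
plan(.6458,.0127,.058,83.8)
c=cam('top');P=pts(c)
m=np.zeros(P.shape[:2],bool);m[225:260,305:345]=1
q=P[m&(P[...,2]>.074)&(P[...,2]<.095)];print('near',rect(q),len(q))
E
```

```text
time: 13.43
tcp_pos: [0.6474, 0.0126, 0.1071]
tool_rot: [179.8, -0.0, 83.6]
wrist_force: [-0.4, 0.1, -1.0]
grip_width: 0.598
finger_force: 0.0
time: 13.85
tcp_pos: [0.6468, 0.0131, 0.0612]
tool_rot: [179.9, -0.0, 83.9]
wrist_force: [-0.2, 0.1, -0.9]
grip_width: 0.602
finger_force: 0.0
pos [0.6468 0.0131 0.0612] rot [ 1.7994e+02 -1.0000e-02  8.3910e+01] grip 0.602 F [-0.2  0.1 -0.9] ff 0.0 t 13.85
turn z 0.0006 (0.11 deg, max .0398/row) then shift x -0.0025 y -0.0046 z 0.0161 (max .2085/row; xy norm 0.005)
near [457.5  -8.5  53.1  16.1   6. ] 125
```

The near lock is home (bar in line at 6°). Now the far one.

```bash
python3 -m inch '[[0,0,0,0,0,0.012,0.2],[0,0,0,0,0,0,-1],[0,0,0,0,0,0,-1],[0,0,0,0,0,0,-1],[0,0,0,0,0,0,-1]]' 100
python3 -m inch '[[0,0,0,0,0,0,-1],[0,0,0,0,0,0,-1],[0,0,0,0,0,0,-1],[0,0,0,0,0,0,-1]]'
python3 -m inch '[[0,0,0.02,0,0,0,-1],[0,0,0.036,0,0,0,-1],[0,0,0.036,0,0,0,-1],[0,0,0.036,0,0,0,-1],[0,0,0.036,0,0,0,-1]]' 100
python3 -m inch '[[0,0,0.036,0,0,0,-1],[0,0,0.036,0,0,0,-1],[0,0,0.036,0,0,0,-1],[0,0,0.036,0,0,0,-1],[0,0,0.036,0,0,0,-1]]'
python3 -m inch '[[0,0,0.036,0,0,0,-1],[0,0,0.036,0,0,0,-1],[0,0,0.014,0,0,0,-1],[0,0,0,0,0,0,-1],[0,0,0,0,0,0,-1]]'
```

```text
time: 14.32
tcp_pos: [0.6467, 0.0129, 0.0584]
tool_rot: [179.9, -0.0, 84.0]
wrist_force: [0.1, -1.2, 6.2]
grip_width: 0.168
finger_force: 97.6
time: 14.65
tcp_pos: [0.6467, 0.0129, 0.0584]
tool_rot: [179.9, -0.0, 84.0]
wrist_force: [-0.6, -0.3, 6.0]
grip_width: 0.171
finger_force: 97.7
time: 15.07
tcp_pos: [0.6471, 0.0127, 0.0585]
tool_rot: [179.9, -0.1, 54.1]
wrist_force: [3.4, -1.3, 2.3]
grip_width: 0.165
finger_force: 97.4
time: 15.48
tcp_pos: [0.6474, 0.0124, 0.0585]
tool_rot: [179.9, -0.1, 21.7]
wrist_force: [5.5, -4.7, 0.2]
grip_width: 0.174
finger_force: 97.4
time: 15.9
tcp_pos: [0.6475, 0.0122, 0.0585]
tool_rot: [179.9, -0.2, 6.5]
wrist_force: [6.4, -5.2, 1.6]
grip_width: 0.164
finger_force: 97.9
```

```bash
python3 -m inch '[[0,0,0,0,0,0,0.2],[0,0,0,0,0,0,0.2],[0,0,0,0,0,0,0.2],[0,0,0,0,0,-0.1,0.2],[0,0,0,0,0,-0.2,0.2]]'
python3 -m inch '[[0,0,0,0,0,-0.2,0.4],[0,0,0,0,0,-0.1,0.4],[0,0,0,-0.08,0.1,0,0.4],[0,0,0,-0.1,0.14,0,0.4],[0,0,0,-0.1,0.14,0,0.4]]'
python3 -m inch '[[0,0,0,-0.1,0.14,0,0.4],[0,0,0,-0.1,0.14,0,0.4],[0,0,0,-0.1,0.14,0,0.4],[0,0,0,0,0,0,0.4],[0,0,0,0,0,0,0.4]]'
cat >> h.py <<'E'
def weights(c):
    P=pts(c); m=(P[...,2]>.07)&(P[...,2]<.0815)&(P[...,0]>.33)&(P[...,0]<.8)&(abs(P[...,1])<.3)
    n,l,s,ce=cv2.connectedComponentsWithStats(m.astype(np.uint8))
    for k in range(1,n):
        if s[k,4]>60:
            q=P[l==k];col=c['pixels'][l==k].mean(0).astype(int)
            (x,y),r=cv2.minEnclosingCircle((q[:,:2]*1000).astype(np.float32));print('w',round(x,1),round(y,1),'r',round(r,1),len(q),col)
    return P
E
python3 - <<'E'
from h import *
plan(.529,-.163,.06,10)
c=cam('top');P=weights(c);save(c,'t3.png')
for nm,(u0,u1,v0,v1) in dict(far=(300,340,155,190),near=(305,345,225,260)).items():
    m=np.zeros(P.shape[:2],bool);m[v0:v1,u0:u1]=1
    q=P[m&(P[...,2]>.074)&(P[...,2]<.095)];print(nm,rect(q),len(q))
c=cam('scene');print('scene');weights(c)
E
```

```text
time: 16.32
tcp_pos: [0.6435, 0.0131, 0.1144]
tool_rot: [-180.0, 0.4, 6.6]
wrist_force: [0.9, 0.1, -0.9]
grip_width: 0.596
finger_force: 0.0
time: 16.73
tcp_pos: [0.5986, -0.069, 0.1781]
tool_rot: [-180.0, -0.0, 6.7]
wrist_force: [0.3, -0.3, -0.9]
grip_width: 0.695
finger_force: 0.0
time: 17.15
tcp_pos: [0.5484, -0.161, 0.178]
tool_rot: [180.0, 0.0, 6.4]
wrist_force: [0.9, 0.8, 0.3]
grip_width: 0.701
finger_force: 0.0
pos [ 0.5484 -0.161   0.178 ] rot [179.98   0.     6.39] grip 0.701 F [0.9 0.8 0.3] ff 0.0 t 17.15
turn z -0.0201 (-3.61 deg, max .0398/row) then shift x -0.0974 y -0.0071 z 0.5900 (max .2085/row; xy norm 0.098)
w 529.7 -162.3 r 17.7 117 [166 160 149]
w 493.3 157.2 r 17.7 131 [173 167 156]
w 449.3 -149.7 r 17.9 143 [170 164 153]
w 413.2 137.1 r 17.8 138 [174 169 158]
far [645.6  12.9  54.2  16.1   6.2] 125
near [457.5  -8.2  53.   16.    5.9] 125
scene
w 413.7 137.8 r 20.3 124 [189 175 160]
w 494.8 155.5 r 19.1 125 [188 178 162]
w 647.3 10.9 r 27.0 63 [74 52 77]
w 530.1 -164.5 r 18.5 188 [192 180 164]
w 683.2 -116.7 r 20.2 64 [66 63 68]
w 712.4 -267.6 r 20.1 61 [172 162 140]
```

View pics/t3.png

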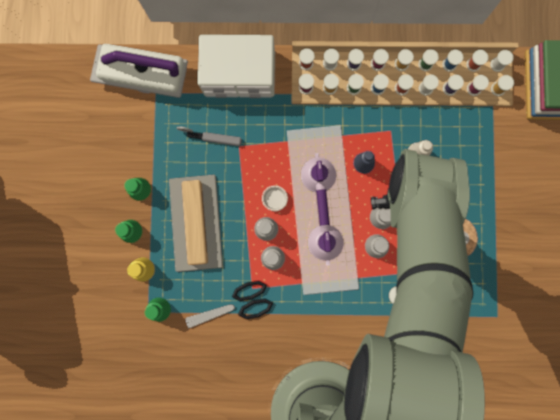

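Both locks are in line at about 6°, and the clapper lies flat on the mat. The gripper is above the weight at (381,217).

```bash
python3 -m inch '[[0,0,0,-0.095,-0.007,0.05,0.4],[0,0,0,0,0,0.17,0.4],[0,0,0,0,0,0.17,0.4],[0,0,0,0,0,0.15,0.4],[0,0,0,0,0,0.06,0.4]]'
python3 -m inch '[[0,0,0,0,0,0.03,0.4],[0,0,0,0,0,0.01,0.4],[0,0,0,0,0,0,0.4]]'
python3 -c "
from h import *
plan(.5296,-.1626,.05)"
```

```text
time: 17.67
tcp_pos: [0.5291, -0.1581, 0.0543]
tool_rot: [-179.9, 0.2, 6.7]
wrist_force: [-0.3, -0.0, -0.3]
grip_width: 0.703
finger_force: 0.0
time: 17.92
tcp_pos: [0.5309, -0.1598, 0.0505]
tool_rot: [180.0, -0.1, 6.6]
wrist_force: [-0.6, 0.7, 0.3]
grip_width: 0.703
finger_force: 0.0
pos [ 0.5309 -0.1598  0.0505] rot [ 1.7999e+02 -5.0000e-02  6.6100e+00] grip 0.703 F [-0.6  0.7  0.3] ff 0.0 t 17.92
turn z 0.0000 (0.00 deg, max .0398/row) then shift x -0.0082 y 0.0130 z 0.0023 (max .2085/row; xy norm 0.015)
```

```bash
python3 -m inch '[[0,0,0,-0.007,0.012,0,0.4],[0,0,0,0,0,0,-1],[0,0,0,0,0,0,-1],[0,0,0,0,0,0,-1],[0,0,0,0,0,0,-1]]' 80
python3 -m inch '[[0,0,0,0,0,0,-1],[0,0,0,0,0,0,-1],[0,0,0,0,0,0,-1],[0,0,0,0,0,0,-1]]'
python3 -m inch '[[0,0,0,0,0,-0.05,-1],[0,0,0,0,0,-0.15,-1],[0,0,0,0,0,-0.2,-1],[0,0,0,0,0,-0.2,-1],[0,0,0,0,0,-0.1,-1]]'
python3 -m inch '[[0,0,0,0,0,0,-1],[0,0,0,0,0,0,-1]]'
python3 -c "
from h import *
plan(.4712,-.3597,.13)
print(weights(cam('scene')).shape)"
```

```text
time: 18.33
tcp_pos: [0.5297, -0.1627, 0.0507]
tool_rot: [180.0, -0.1, 6.6]
wrist_force: [-1.4, 1.2, 8.5]
grip_width: 0.398
finger_force: 78.5
time: 18.67
tcp_pos: [0.5297, -0.1626, 0.0507]
tool_rot: [180.0, -0.1, 6.6]
wrist_force: [-0.9, 1.0, 9.1]
grip_width: 0.397
finger_force: 78.5
time: 19.08
tcp_pos: [0.53, -0.163, 0.1948]
tool_rot: [179.9, -0.3, 6.6]
wrist_force: [1.5, 0.0, -2.3]
grip_width: 0.39
finger_force: 80.7
time: 19.25
tcp_pos: [0.5294, -0.1627, 0.1911]
tool_rot: [180.0, -0.1, 6.6]
wrist_force: [0.1, -0.5, -3.7]
grip_width: 0.397
finger_force: 80.7
pos [ 0.5294 -0.1627  0.1911] rot [ 1.7996e+02 -1.3000e-01  6.5700e+00] grip 0.397 F [ 0.1 -0.5 -3.7] ff 80.7 t 19.25
turn z 0.0000 (0.00 deg, max .0398/row) then shift x -0.4016 y 0.9451 z 0.3056 (max .2085/row; xy norm 1.027)
w 413.0 137.0 r 19.6 123 [190 176 160]
w 493.7 156.0 r 19.0 129 [187 177 162]
w 647.2 11.1 r 26.9 71 [76 52 79]
w 712.6 -267.7 r 20.1 62 [166 156 135]
(420, 560, 3)
```

```bash
python3 -m inch '[[0,0,0,-0.05,0.11,0,-1],[0,0,0,-0.06,0.15,0,-1],[0,0,0,-0.06,0.15,0,-1],[0,0,0,-0.06,0.15,0,-1],[0,0,0,-0.06,0.15,0,-1]]'
python3 -m inch '[[0,0,0,-0.06,0.14,0,-1],[0,0,0,-0.04,0.08,0,-1],[0,0,0,-0.01,0.015,0,-1],[0,0,0,0,0,0,-1],[0,0,0,0,0,0,-1]]'
python3 -c "
from h import *
plan(.4712,-.3597,.0857)"
```

```text
time: 19.72
tcp_pos: [0.4864, -0.3113, 0.1881]
tool_rot: [-179.9, 0.1, 6.6]
wrist_force: [-0.3, 0.2, -3.1]
grip_width: 0.392
finger_force: 80.7
time: 20.13
tcp_pos: [0.4711, -0.3585, 0.1886]
tool_rot: [-179.9, 0.1, 6.6]
wrist_force: [0.7, 0.6, -2.6]
grip_width: 0.397
finger_force: 80.6
pos [ 0.4711 -0.3585  0.1886] rot [-1.799e+02  7.000e-02  6.600e+00] grip 0.397 F [ 0.7  0.6 -2.6] ff 80.6 t 20.13
turn z 0.0000 (0.00 deg, max .0398/row) then shift x -0.0001 y 0.0058 z 0.5143 (max .2085/row; xy norm 0.006)
```

```bash
python3 -m inch '[[0,0,0,0,0.005,0.1,-1],[0,0,0,0,0,0.12,-1],[0,0,0,0,0,0.12,-1],[0,0,0,0,0,0.08,-1],[0,0,0,0,0,0.04,-1]]'
python3 -m inch '[[0,0,0,0,0,0.03,-1],[0,0,0,0,0,0.015,-1],[0,0,0,0,0,0.01,-1],[0,0,0,0,0,0,-1]]'
```

```text
time: 20.55
tcp_pos: [0.4711, -0.3583, 0.0952]
tool_rot: [-179.8, 0.1, 6.7]
wrist_force: [-0.1, -0.1, -2.4]
grip_width: 0.394
finger_force: 80.7
time: 20.88
tcp_pos: [0.4717, -0.3605, 0.0871]
tool_rot: [180.0, -0.0, 6.6]
wrist_force: [-0.9, -0.1, -2.3]
grip_width: 0.395
finger_force: 80.7
```

Almost seated; open gently and rise.

```bash
python3 -m inch '[[0,0,0,0,0,0.01,-1],[0,0,0,0,0,0,-1],[0,0,0,0,0,0,0.1],[0,0,0,0,0,0,0.3],[0,0,0,0,0,0,0.4]]'
python3 -m inch '[[0,0,0,0,0,-0.03,0.4],[0,0,0,0,0,-0.1,0.4],[0,0,0,0,0,-0.2,0.4],[0,0,0,0,0,-0.2,0.4],[0,0,0,0,0,-0.05,0.4]]'
python3 -m inch '[[0,0,0,0,-0.1,0,0.4],[0,0,0,0,-0.15,0,0.4],[0,0,0,0,-0.18,0,0.4],[0,0,0,0,-0.18,0,0.4],[0,0,0,0,-0.18,0,0.4]]'
python3 -m inch '[[0,0,0,0,-0.14,0,0.4],[0,0,0,0,-0.08,0,0.4],[0,0,0,0,0,0,0.4]]'
cat >> h.py <<'E'
def stack(c,zt):
    P=pts(c); m=(np.hypot(P[...,0]-.471,P[...,1]+.36)<.06)&(P[...,2]>zt-.008)&(P[...,2]<zt+.008)
    q=P[m]; 
    if len(q)<10: print('stack none',len(q)); return
    (x,y),r=cv2.minEnclosingCircle((q[:,:2]*1000).astype(np.float32));print('stack',round(x,1),round(y,1),'r',round(r,1),'z',q[:,2].mean().round(4),len(q))
E
python3 - <<'E'
from h import *
c=cam('top');weights(c);stack(c,.111)
s=cam('scene');weights(s);stack(s,.111); save(s,'s4.png')
plan(.4494,-.1498,.05)
E
```

```text
time: 21.3
tcp_pos: [0.4716, -0.3607, 0.0851]
tool_rot: [180.0, -0.0, 6.6]
wrist_force: [0.5, -0.6, -0.4]
grip_width: 0.705
finger_force: 0.0
time: 21.72
tcp_pos: [0.4729, -0.3619, 0.2069]
tool_rot: [179.7, -0.3, 6.5]
wrist_force: [-0.3, -0.8, 0.4]
grip_width: 0.708
finger_force: 0.0
time: 22.13
tcp_pos: [0.4528, -0.2023, 0.2011]
tool_rot: [180.0, -0.0, 6.5]
wrist_force: [1.1, 0.5, 0.0]
grip_width: 0.7
finger_force: 0.0
time: 22.38
tcp_pos: [0.4483, -0.1566, 0.2013]
tool_rot: [-180.0, -0.0, 6.8]
wrist_force: [0.6, 0.0, 0.6]
grip_width: 0.697
finger_force: 0.0
w 493.5 157.1 r 17.6 137 [174 168 157]
w 412.8 137.6 r 17.8 137 [175 169 158]
stack none 8
w 414.8 136.9 r 18.9 126 [187 174 159]
w 497.3 157.4 r 20.8 129 [187 177 162]
w 449.4 -151.5 r 19.5 170 [195 178 162]
w 647.3 9.9 r 26.9 65 [73 50 77]
stack 473.4 -360.8 r 18.2 z 0.1096 238
pos [ 0.4485 -0.1598  0.2012] rot [ 1.7998e+02 -4.0000e-02  6.6300e+00] grip 0.698 F [-0.3 -0.1  0.6] ff 0.0 t 22.48
turn z 0.0000 (0.00 deg, max .0398/row) then shift x 0.0103 y -0.0492 z 0.7560 (max .2085/row; xy norm 0.050)
```

View pics/s4.png

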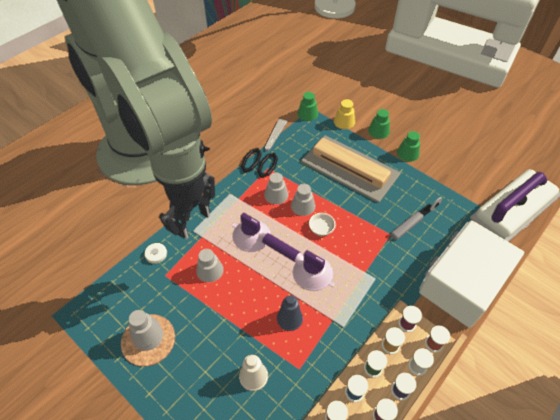

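The first weight is nested on home at (140,330). Three weights remain on the cotton, at (276,187), (303,198) and (208,264).

```bash
python3 -m inch '[[0,0,0,0.01,-0.05,0.05,0.4],[0,0,0,0,0,0.18,0.4],[0,0,0,0,0,0.18,0.4],[0,0,0,0,0,0.17,0.4],[0,0,0,0,0,0.1,0.4]]'
python3 -m inch '[[0,0,0,0,0,0.05,0.4],[0,0,0,0,0,0.02,0.4],[0,0,0,0,0,0.005,0.4],[0,0,0,0,0,0,0.4]]'
python3 -c "
from h import *
plan(.4494,-.1498,.05)"
```

```text
time: 22.9
tcp_pos: [0.448, -0.1507, 0.0619]
tool_rot: [-180.0, 0.1, 6.5]
wrist_force: [-0.9, -0.2, -0.6]
grip_width: 0.699
finger_force: 0.0
time: 23.23
tcp_pos: [0.4496, -0.1502, 0.0505]
tool_rot: [180.0, -0.1, 6.5]
wrist_force: [-0.1, -0.1, 1.1]
grip_width: 0.702
finger_force: 0.0
pos [ 0.4496 -0.1502  0.0505] rot [ 1.7997e+02 -6.0000e-02  6.5400e+00] grip 0.702 F [-0.1 -0.1  1.1] ff 0.0 t 23.23
turn z 0.0000 (0.00 deg, max .0398/row) then shift x -0.0010 y -0.0023 z 0.0026 (max .2085/row; xy norm 0.002)
```

```bash
python3 -m inch '[[0,0,0,0,0,0,-1],[0,0,0,0,0,0,-1],[0,0,0,0,0,0,-1],[0,0,0,0,0,0,-1],[0,0,0,0,0,0,-1]]' 80
python3 -m inch '[[0,0,0,0,0,0,-1],[0,0,0,0,0,0,-1],[0,0,0,0,0,0,-1]]'
python3 -m inch '[[0,0,0,0,0,-0.05,-1],[0,0,0,0,0,-0.15,-1],[0,0,0,0,0,-0.2,-1],[0,0,0,0,0,-0.2,-1],[0,0,0,0,0,-0.15,-1]]'
python3 -m inch '[[0,0,0,0,0,-0.1,-1],[0,0,0,0,0,0,-1],[0,0,0,0,0,0,-1]]'
python3 -c "
from h import *
plan(.4716,-.3603,.1147)"
```

```text
time: 23.65
tcp_pos: [0.4498, -0.1497, 0.0508]
tool_rot: [180.0, -0.1, 6.6]
wrist_force: [-0.5, 0.8, 9.7]
grip_width: 0.395
finger_force: 78.5
time: 23.9
tcp_pos: [0.4498, -0.1497, 0.0508]
tool_rot: [180.0, -0.1, 6.6]
wrist_force: [-1.3, 1.3, 10.4]
grip_width: 0.392
finger_force: 78.5
time: 24.32
tcp_pos: [0.4491, -0.1498, 0.2036]
tool_rot: [180.0, -0.1, 6.6]
wrist_force: [1.6, -0.1, -2.6]
grip_width: 0.397
finger_force: 80.6
time: 24.57
tcp_pos: [0.4493, -0.1498, 0.2211]
tool_rot: [180.0, -0.1, 6.6]
wrist_force: [-0.4, 0.5, -3.5]
grip_width: 0.392
finger_force: 80.6
pos [ 0.4493 -0.1498  0.2211] rot [ 1.7995e+02 -1.4000e-01  6.5700e+00] grip 0.392 F [-0.4  0.5 -3.5] ff 80.6 t 24.57
turn z 0.0000 (0.00 deg, max .0398/row) then shift x -0.0097 y 1.0584 z 0.5322 (max .2085/row; xy norm 1.058)
```

```bash
python3 -m inch '[[0,0,0,-0.01,0.1,0,-1],[0,0,0,0,0.17,0,-1],[0,0,0,0,0.17,0,-1],[0,0,0,0,0.17,0,-1],[0,0,0,0,0.17,0,-1]]'
python3 -m inch '[[0,0,0,0,0.15,0,-1],[0,0,0,0,0.09,0,-1],[0,0,0,0,0.035,0,-1],[0,0,0,0,0,0,-1],[0,0,0,0,0,0,-1]]'
python3 -c "
from h import *
plan(.4716,-.3603,.1147)"
```

```text
time: 24.98
tcp_pos: [0.4642, -0.3062, 0.2186]
tool_rot: [-179.9, 0.1, 6.6]
wrist_force: [0.9, 0.5, -1.2]
grip_width: 0.394
finger_force: 80.6
time: 25.4
tcp_pos: [0.4708, -0.3586, 0.2187]
tool_rot: [-179.9, 0.1, 6.6]
wrist_force: [0.9, 1.2, -3.4]
grip_width: 0.398
finger_force: 80.5
pos [ 0.4708 -0.3586  0.2187] rot [-1.7991e+02  7.0000e-02  6.5800e+00] grip 0.398 F [ 0.9  1.2 -3.4] ff 80.5 t 25.4
turn z 0.0000 (0.00 deg, max .0398/row) then shift x 0.0028 y 0.0089 z 0.5202 (max .2085/row; xy norm 0.009)
```

Lower, release, rise, then swing toward the left-side weights.

```bash
python3 -m inch '[[0,0,0,0.003,0.008,0.1,-1],[0,0,0,0,0,0.12,-1],[0,0,0,0,0,0.12,-1],[0,0,0,0,0,0.08,-1],[0,0,0,0,0,0.04,-1]]'
python3 -m inch '[[0,0,0,0,0,0.03,-1],[0,0,0,0,0,0.02,-1],[0,0,0,0,0,0.015,-1],[0,0,0,0,0,0,-1],[0,0,0,0,0,0,-1]]'
```

```text
time: 25.82
tcp_pos: [0.4714, -0.3588, 0.1256]
tool_rot: [-179.9, 0.1, 6.7]
wrist_force: [-0.3, 0.3, -2.1]
grip_width: 0.39
finger_force: 80.6
time: 26.23
tcp_pos: [0.4723, -0.3612, 0.1153]
tool_rot: [180.0, -0.0, 6.6]
wrist_force: [0.0, -0.5, -1.5]
grip_width: 0.395
finger_force: 80.7
```

```bash
python3 -m inch '[[0,0,0,0,0,0,0.1],[0,0,0,0,0,0,0.3],[0,0,0,0,0,0,0.4],[0,0,0,0,0,-0.03,0.4],[0,0,0,0,0,-0.1,0.4]]'
python3 -m inch '[[0,0,0,0,0,-0.2,0.4],[0,0,0,0,0,-0.2,0.4],[0,0,0,0,-0.1,-0.05,0.4],[0,0,0,0,-0.15,0,0.4],[0,0,0,0,-0.18,0,0.4]]'
python3 -m inch '[[0,0,0,0,-0.2,0,0.4],[0,0,0,0,-0.2,0,0.4],[0,0,0,0,-0.2,0,0.4],[0,0,0,0,-0.2,0,0.4],[0,0,0,0,-0.2,0,0.4]]'
python3 -m inch '[[0,0,0,0,-0.2,0,0.4],[0,0,0,0,-0.2,0,0.4],[0,0,0,0,-0.2,0,0.4],[0,0,0,0,-0.15,0,0.4],[0,0,0,0,-0.05,0,0.4]]'
python3 - <<'E'
from h import *
c=cam('top');weights(c);stack(c,.140)
s=cam('scene');weights(s);stack(s,.140); save(s,'s5.png')
plan(.4935,.1572,.05)
E
```

```text
time: 26.65
tcp_pos: [0.471, -0.3603, 0.1392]
tool_rot: [-179.9, 0.2, 6.6]
wrist_force: [-0.2, 0.1, 0.2]
grip_width: 0.701
finger_force: 0.0
time: 27.07
tcp_pos: [0.4621, -0.2761, 0.2321]
tool_rot: [179.9, -0.1, 6.4]
wrist_force: [0.8, 1.4, -0.8]
grip_width: 0.703
finger_force: 0.0
time: 27.48
tcp_pos: [0.4387, -0.0753, 0.2314]
tool_rot: [180.0, -0.1, 6.6]
wrist_force: [2.2, -0.1, -0.8]
grip_width: 0.702
finger_force: 0.0
time: 27.9
tcp_pos: [0.4203, 0.0863, 0.2314]
tool_rot: [-179.9, -0.1, 6.8]
wrist_force: [0.1, 0.3, 0.2]
grip_width: 0.702
finger_force: 0.0
w 493.7 157.5 r 17.5 107 [175 169 158]
stack 471.1 -360.1 r 18.8 z 0.1403 177
w 412.0 136.7 r 20.5 127 [187 174 159]
w 494.4 157.7 r 20.6 129 [186 176 161]
w 460.1 -12.9 r 26.4 61 [74 50 78]
w 647.4 9.9 r 27.0 62 [74 51 76]
stack 473.3 -361.3 r 18.5 z 0.1388 252
pos [0.4208 0.0839 0.2313] rot [-1.7998e+02 -5.0000e-02  6.7800e+00] grip 0.698 F [ 0.3 -0.1  0.4] ff 0.0 t 28.0
turn z 0.0000 (0.00 deg, max .0398/row) then shift x 0.4042 y -0.3209 z 0.9063 (max .2085/row; xy norm 0.516)
```

```bash
python3 -m inch '[[0,0,0,0.1,-0.08,0,0.4],[0,0,0,0.12,-0.09,0,0.4],[0,0,0,0.12,-0.09,0,0.4],[0,0,0,0.06,-0.06,0.05,0.4],[0,0,0,0,0,0.15,0.4]]'
python3 -m inch '[[0,0,0,0,0,0.18,0.4],[0,0,0,0,0,0.18,0.4],[0,0,0,0,0,0.15,0.4],[0,0,0,0,0,0.1,0.4],[0,0,0,0,0,0,0.4]]'
python3 -c "
from h import *
plan(.4935,.1573,.05)"
```

```text
time: 28.42
tcp_pos: [0.497, 0.157, 0.1931]
tool_rot: [-179.9, -0.4, 6.6]
wrist_force: [0.3, -0.4, -0.6]
grip_width: 0.696
finger_force: 0.0
time: 28.83
tcp_pos: [0.4916, 0.1527, 0.0655]
tool_rot: [179.9, 0.3, 6.5]
wrist_force: [-1.8, -0.3, -0.4]
grip_width: 0.694
finger_force: 0.0
pos [0.4916 0.1527 0.0655] rot [179.88   0.29   6.52] grip 0.694 F [-1.8 -0.3 -0.4] ff 0.0 t 28.83
turn z 0.0000 (0.00 deg, max .0398/row) then shift x 0.0118 y -0.0218 z 0.0777 (max .2085/row; xy norm 0.025)
```

```bash
python3 -m inch '[[0,0,0,0.008,-0.015,0.03,0.4],[0,0,0,0,0,0.03,0.4],[0,0,0,0,0,0.005,0.4],[0,0,0,0,0,0,0.4]]'
python3 -c "
from h import *
plan(.4935,.1573,.05)"
```

```text
time: 29.17
tcp_pos: [0.4948, 0.1579, 0.0564]
tool_rot: [-180.0, -0.1, 6.6]
wrist_force: [-0.9, 0.0, 0.1]
grip_width: 0.7
finger_force: 0.0
pos [0.4948 0.1579 0.0564] rot [-1.7999e+02 -6.0000e-02  6.5700e+00] grip 0.7 F [-0.9  0.   0.1] ff 0.0 t 29.17
turn z 0.0000 (0.00 deg, max .0398/row) then shift x -0.0069 y 0.0022 z 0.0319 (max .2085/row; xy norm 0.007)
```

```bash
python3 -m inch '[[0,0,0,-0.006,0.002,0.028,0.4],[0,0,0,0,0,0,0.4],[0,0,0,0,0,0,-1],[0,0,0,0,0,0,-1],[0,0,0,0,0,0,-1]]' 80
python3 -m inch '[[0,0,0,0,0,0,-1],[0,0,0,0,0,0,-1],[0,0,0,0,0,0,-1],[0,0,0,0,0,0,-1],[0,0,0,0,0,0,-1]]'
python3 -c "
from h import *
plan(.4935,.1573,.05)"
python3 -m inch '[[0,0,0,0,0,-0.05,-1],[0,0,0,0,0,-0.15,-1],[0,0,0,0,0,-0.2,-1],[0,0,0,0,0,-0.2,-1],[0,0,0,0,0,-0.2,-1]]'
python3 -m inch '[[0,0,0,0,0,-0.12,-1],[0,0,0,0,0,0,-1],[0,0,0,0,0,0,-1]]'
python3 -c "
from h import *
plan(.4716,-.3603,.1437)"
```

```text
time: 29.58
tcp_pos: [0.4934, 0.1576, 0.0505]
tool_rot: [-180.0, -0.0, 6.6]
wrist_force: [-1.5, 1.2, 5.6]
grip_width: 0.395
finger_force: 78.9
time: 30.0
tcp_pos: [0.4934, 0.1577, 0.0505]
tool_rot: [-180.0, -0.0, 6.6]
wrist_force: [-1.5, -0.5, 6.3]
grip_width: 0.395
finger_force: 79.0
pos [0.4934 0.1577 0.0505] rot [-1.7998e+02 -4.0000e-02  6.5800e+00] grip 0.395 F [-1.5 -0.5  6.3] ff 79.0 t 30.0
turn z 0.0000 (0.00 deg, max .0398/row) then shift x 0.0000 y 0.0019 z 0.0023 (max .2085/row; xy norm 0.002)
time: 30.42
tcp_pos: [0.4925, 0.1571, 0.2125]
tool_rot: [180.0, 0.0, 6.6]
wrist_force: [0.8, 0.5, -2.6]
grip_width: 0.395
finger_force: 80.5
time: 30.67
tcp_pos: [0.4934, 0.1573, 0.2355]
tool_rot: [-180.0, -0.1, 6.6]
wrist_force: [-0.5, 0.1, -3.5]
grip_width: 0.395
finger_force: 80.7
pos [0.4934 0.1573 0.2355] rot [-1.7997e+02 -1.4000e-01  6.5600e+00] grip 0.395 F [-0.5  0.1 -3.5] ff 80.7 t 30.67
turn z 0.0000 (0.00 deg, max .0398/row) then shift x -0.4043 y 2.5588 z 0.4592 (max .2085/row; xy norm 2.591)
```

```bash
python3 -m inch '[[0,0,0,-0.02,0.1,0,-1],[0,0,0,-0.03,0.17,0,-1],[0,0,0,-0.03,0.18,0,-1],[0,0,0,-0.03,0.18,0,-1],[0,0,0,-0.03,0.18,0,-1]]'
python3 -m inch '[[0,0,0,-0.03,0.18,0,-1],[0,0,0,-0.03,0.18,0,-1],[0,0,0,-0.03,0.18,0,-1],[0,0,0,-0.03,0.18,0,-1],[0,0,0,-0.03,0.18,0,-1]]'
python3 -m inch '[[0,0,0,-0.03,0.18,0,-1],[0,0,0,-0.03,0.18,0,-1],[0,0,0,-0.03,0.18,0,-1],[0,0,0,-0.02,0.14,0,-1],[0,0,0,-0.02,0.1,0,-1]]'
python3 -m inch '[[0,0,0,-0.01,0.05,0,-1],[0,0,0,0,0,0,-1],[0,0,0,0,0,0,-1],[0,0,0,0,0,0,-1]]'
python3 -c "
from h import *
plan(.4716,-.3603,.1437)"
```

```text
time: 31.08
tcp_pos: [0.4826, -0.0084, 0.2329]
tool_rot: [-180.0, 0.1, 6.6]
wrist_force: [0.5, -1.3, -3.5]
grip_width: 0.392
finger_force: 80.7
time: 31.5
tcp_pos: [0.4735, -0.1906, 0.2328]
tool_rot: [-179.9, 0.1, 6.6]
wrist_force: [1.1, 0.9, -2.1]
grip_width: 0.395
finger_force: 80.7
time: 31.92
tcp_pos: [0.4652, -0.3496, 0.2324]
tool_rot: [-179.9, 0.2, 6.5]
wrist_force: [-0.3, 0.6, -3.1]
grip_width: 0.39
finger_force: 80.6
time: 32.25
tcp_pos: [0.4661, -0.3556, 0.2335]
tool_rot: [-179.9, 0.0, 6.7]
wrist_force: [-0.0, 0.8, -2.3]
grip_width: 0.393
finger_force: 80.6
pos [ 0.4661 -0.3556  0.2335] rot [-1.7992e+02  4.0000e-02  6.6600e+00] grip 0.393 F [-0.   0.8 -2.3] ff 80.6 t 32.25
turn z 0.0000 (0.00 deg, max .0398/row) then shift x 0.0244 y 0.0267 z 0.4491 (max .2085/row; xy norm 0.036)
```

```bash
python3 -m inch '[[0,0,0,0.024,0.026,0.03,-1],[0,0,0,0,0,0.1,-1],[0,0,0,0,0,0.1,-1],[0,0,0,0,0,0.08,-1],[0,0,0,0,0,0.05,-1]]'
python3 -m inch '[[0,0,0,0,0,0.04,-1],[0,0,0,0,0,0.025,-1],[0,0,0,0,0,0.015,-1],[0,0,0,0,0,0,-1],[0,0,0,0,0,0,-1]]'
```

```text
time: 32.67
tcp_pos: [0.4714, -0.3606, 0.1601]
tool_rot: [-179.9, 0.1, 6.7]
wrist_force: [0.2, -0.2, -2.5]
grip_width: 0.397
finger_force: 80.7
time: 33.08
tcp_pos: [0.4716, -0.3619, 0.1466]
tool_rot: [180.0, -0.0, 6.6]
wrist_force: [0.2, 0.1, -2.5]
grip_width: 0.393
finger_force: 80.7
```

```bash
python3 -m inch '[[0,0,0,0,0.003,0.015,-1],[0,0,0,0,0,0,-1],[0,0,0,0,0,0,0.1],[0,0,0,0,0,0,0.3],[0,0,0,0,0,0,0.4]]'
python3 -m inch '[[0,0,0,0,0,-0.03,0.4],[0,0,0,0,0,-0.1,0.4],[0,0,0,0,0,-0.2,0.4],[0,0,0,0,0,-0.15,0.4],[0,0,0,0,-0.1,0,0.4]]'
python3 -m inch '[[0,0,0,0,-0.15,0,0.4],[0,0,0,0,-0.2,0,0.4],[0,0,0,0,-0.2,0,0.4],[0,0,0,0,-0.2,0,0.4],[0,0,0,0,-0.2,0,0.4]]'
python3 -m inch '[[0,0,0,0,-0.2,0,0.4],[0,0,0,0,-0.2,0,0.4],[0,0,0,0,-0.2,0,0.4],[0,0,0,0,-0.2,0,0.4],[0,0,0,0,-0.15,0,0.4]]'
python3 -m inch '[[0,0,0,0,-0.05,0,0.4],[0,0,0,0,0,0,0.4]]'
python3 - <<'E'
from h import *
c=cam('top');weights(c);stack(c,.169)
s=cam('scene');weights(s);stack(s,.169); save(s,'s6.png')
plan(.413,.1372,.05)
E
```

```text
time: 33.5
tcp_pos: [0.4714, -0.3625, 0.1433]
tool_rot: [180.0, -0.0, 6.6]
wrist_force: [-0.4, 1.2, 1.1]
grip_width: 0.703
finger_force: 0.0
time: 33.92
tcp_pos: [0.4705, -0.3465, 0.2452]
tool_rot: [179.6, -0.4, 6.4]
wrist_force: [1.0, -0.2, 0.5]
grip_width: 0.699
finger_force: 0.0
time: 34.33
tcp_pos: [0.4467, -0.1521, 0.2397]
tool_rot: [180.0, -0.0, 6.6]
wrist_force: [1.6, -0.5, -0.1]
grip_width: 0.701
finger_force: 0.0
time: 34.75
tcp_pos: [0.4249, 0.0379, 0.2398]
tool_rot: [-180.0, -0.1, 6.7]
wrist_force: [0.9, -0.1, 0.5]
grip_width: 0.701
finger_force: 0.0
time: 34.92
tcp_pos: [0.4242, 0.0476, 0.2397]
tool_rot: [-180.0, -0.1, 6.8]
wrist_force: [-0.1, 0.3, 1.0]
grip_width: 0.7
finger_force: 0.0
w 412.8 138.9 r 17.5 79 [174 168 157]
stack 471.6 -361.1 r 18.7 z 0.169 184
w 414.4 137.6 r 20.6 126 [190 176 160]
w 460.0 -13.1 r 26.2 62 [72 49 76]
w 647.7 9.6 r 26.8 69 [72 50 76]
w 712.4 -267.4 r 19.8 61 [171 161 138]
stack 473.2 -362.1 r 18.7 z 0.1678 266
pos [0.4245 0.0446 0.2395] rot [ 1.7999e+02 -2.0000e-02  6.6000e+00] grip 0.704 F [-1.  -0.3  0.2] ff 0.0 t 35.02
turn z 0.0000 (0.00 deg, max .0398/row) then shift x -0.0040 y -0.4664 z 0.9473 (max .2085/row; xy norm 0.466)
```

View pics/s6.png

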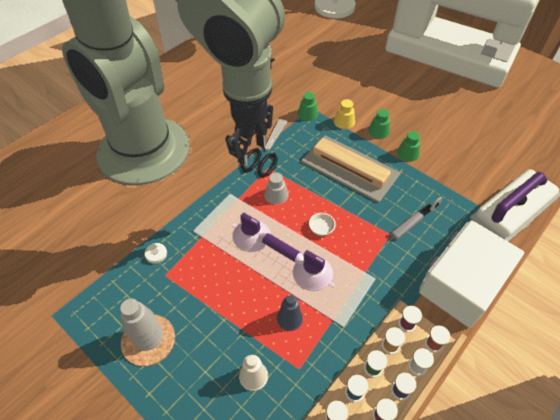

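Four hats are now stacked on the trivet at (140,320). One weight is left on the cotton, at (276,187).

```bash
python3 -m inch '[[0,0,0,-0.004,-0.1,0,0.4],[0,0,0,0,-0.15,0,0.4],[0,0,0,0,-0.14,0,0.4],[0,0,0,0,-0.075,0.05,0.4],[0,0,0,0,0,0.15,0.4]]'
python3 -m inch '[[0,0,0,0,0,0.19,0.4],[0,0,0,0,0,0.19,0.4],[0,0,0,0,0,0.15,0.4],[0,0,0,0,0,0.1,0.4],[0,0,0,0,0,0,0.4]]'
python3 -m inch '[[0,0,0,0,0,0.04,0.4],[0,0,0,0,0,0,0.4],[0,0,0,0,0,0,0.4]]'
python3 -c "
from h import *
plan(.4131,.1373,.05)"
```

```text
time: 35.43
tcp_pos: [0.4149, 0.1398, 0.2014]
tool_rot: [-179.9, -0.3, 6.6]
wrist_force: [0.4, 0.6, -0.2]
grip_width: 0.699
finger_force: 0.0
time: 35.85
tcp_pos: [0.4117, 0.1353, 0.0701]
tool_rot: [179.9, 0.3, 6.5]
wrist_force: [-1.0, -0.9, 0.7]
grip_width: 0.698
finger_force: 0.0
time: 36.1
tcp_pos: [0.4137, 0.137, 0.066]
tool_rot: [-180.0, -0.1, 6.5]
wrist_force: [-0.1, 0.6, 0.8]
grip_width: 0.699
finger_force: 0.0
pos [0.4137 0.137  0.066 ] rot [-1.7999e+02 -8.0000e-02  6.5300e+00] grip 0.699 F [-0.1  0.6  0.8] ff 0.0 t 36.1
turn z 0.0000 (0.00 deg, max .0398/row) then shift x -0.0027 y -0.0018 z 0.0801 (max .2085/row; xy norm 0.003)
```

```bash
python3 -m inch '[[0,0,0,-0.003,-0.002,0.05,0.4],[0,0,0,0,0,0.028,0.4],[0,0,0,0,0,0,0.4],[0,0,0,0,0,0,0.4],[0,0,0,0,0,0,-1]]' 80
python3 -m inch '[[0,0,0,0,0,0,-1],[0,0,0,0,0,0,-1],[0,0,0,0,0,0,-1],[0,0,0,0,0,0,-1],[0,0,0,0,0,0,-1]]'
python3 -m inch '[[0,0,0,0,0,0,-1],[0,0,0,0,0,0,-1]]'
python3 -m inch '[[0,0,0,0,0,-0.05,-1],[0,0,0,0,0,-0.15,-1],[0,0,0,0,0,-0.2,-1],[0,0,0,0,0,-0.2,-1],[0,0,0,0,0,-0.2,-1]]'
python3 -m inch '[[0,0,0,0,0,-0.2,-1],[0,0,0,0,0,-0.08,-1],[0,0,0,0,0,0,-1],[0,0,0,0,0,0,-1]]'
python3 -c "
from h import *
plan(.4716,-.361,.1725)"
```

```text
time: 36.52
tcp_pos: [0.4126, 0.1376, 0.05]
tool_rot: [-180.0, -0.0, 6.6]
wrist_force: [0.6, -0.5, -0.5]
grip_width: 0.577
finger_force: 0.0
time: 36.93
tcp_pos: [0.4127, 0.138, 0.05]
tool_rot: [-180.0, -0.1, 6.6]
wrist_force: [-1.5, 0.9, 7.1]
grip_width: 0.394
finger_force: 78.7
time: 37.1
tcp_pos: [0.4127, 0.138, 0.05]
tool_rot: [-180.0, -0.1, 6.6]
wrist_force: [-1.0, 0.5, 6.9]
grip_width: 0.397
finger_force: 78.7
time: 37.52
tcp_pos: [0.4116, 0.1374, 0.2115]
tool_rot: [-180.0, 0.0, 6.6]
wrist_force: [2.4, 1.1, -3.0]
grip_width: 0.398
finger_force: 80.4
time: 37.85
tcp_pos: [0.4124, 0.1375, 0.2658]
tool_rot: [-180.0, -0.1, 6.6]
wrist_force: [0.3, -0.0, -2.6]
grip_width: 0.397
finger_force: 80.6
pos [0.4124 0.1375 0.2658] rot [-1.7999e+02 -8.0000e-02  6.5600e+00] grip 0.397 F [ 0.3 -0.  -2.6] ff 80.6 t 37.85
turn z 0.0000 (0.00 deg, max .0398/row) then shift x 0.0092 y 2.5099 z 0.4667 (max .2085/row; xy norm 2.510)
```

```bash
python3 -m inch '[[0,0,0,0.01,0.1,0,-1],[0,0,0,0,0.17,0,-1],[0,0,0,0,0.18,0,-1],[0,0,0,0,0.18,0,-1],[0,0,0,0,0.18,0,-1]]'
python3 -m inch '[[0,0,0,0,0.18,0,-1],[0,0,0,0,0.18,0,-1],[0,0,0,0,0.18,0,-1],[0,0,0,0,0.18,0,-1],[0,0,0,0,0.18,0,-1]]'
python3 -m inch '[[0,0,0,0,0.18,0,-1],[0,0,0,0,0.18,0,-1],[0,0,0,0,0.18,0,-1],[0,0,0,0,0.14,0,-1],[0,0,0,0,0.08,0,-1]]'
python3 -m inch '[[0,0,0,0,0.03,0,-1],[0,0,0,0,0,0,-1],[0,0,0,0,0,0,-1],[0,0,0,0,0,0,-1]]'
python3 -c "
from h import *
plan(.4716,-.361,.1725)"
```

```text
time: 38.27
tcp_pos: [0.4319, -0.0248, 0.2639]
tool_rot: [-180.0, 0.2, 6.6]
wrist_force: [2.2, 0.2, -2.1]
grip_width: 0.398
finger_force: 80.6
time: 38.68
tcp_pos: [0.4525, -0.2035, 0.2636]
tool_rot: [-179.9, 0.2, 6.6]
wrist_force: [1.5, 0.3, -3.3]
grip_width: 0.397
finger_force: 80.6
time: 39.1
tcp_pos: [0.4696, -0.356, 0.2628]
tool_rot: [-179.9, 0.2, 6.4]
wrist_force: [-0.2, 0.1, -3.6]
grip_width: 0.39
finger_force: 80.5
time: 39.43
tcp_pos: [0.4717, -0.3574, 0.2649]
tool_rot: [-179.9, 0.0, 6.7]
wrist_force: [-0.1, 0.3, -2.3]
grip_width: 0.392
finger_force: 80.5
pos [ 0.4717 -0.3574  0.2649] rot [-1.7994e+02  4.0000e-02  6.6600e+00] grip 0.392 F [-0.1  0.3 -2.3] ff 80.5 t 39.43
turn z 0.0000 (0.00 deg, max .0398/row) then shift x -0.0024 y 0.0178 z 0.4620 (max .2085/row; xy norm 0.018)
```

```bash
python3 -m inch '[[0,0,0,-0.002,0.015,0.03,-1],[0,0,0,0,0,0.1,-1],[0,0,0,0,0,0.1,-1],[0,0,0,0,0,0.08,-1],[0,0,0,0,0,0.05,-1]]'
python3 -m inch '[[0,0,0,0,0,0.04,-1],[0,0,0,0,0,0.025,-1],[0,0,0,0,0,0.015,-1],[0,0,0,0,0,0,-1],[0,0,0,0,0,0,-1]]'
```

```text
time: 39.85
tcp_pos: [0.4711, -0.3609, 0.1916]
tool_rot: [-179.9, 0.1, 6.6]
wrist_force: [0.3, 0.4, -2.6]
grip_width: 0.391
finger_force: 80.6
time: 40.27
tcp_pos: [0.4718, -0.3621, 0.178]
tool_rot: [180.0, -0.0, 6.6]
wrist_force: [0.0, -0.6, -2.6]
grip_width: 0.4
finger_force: 80.6
```

```bash
python3 -m inch '[[0,0,0,0,0,0.015,-1],[0,0,0,0,0,0.01,-1],[0,0,0,0,0,0,-1],[0,0,0,0,0,0,-1]]'
python3 -m inch '[[0,0,0,0,0,0,0.1],[0,0,0,0,0,0,0.3],[0,0,0,0,0,0,0.4],[0,0,0,0,0,-0.03,0.4],[0,0,0,0,0,-0.1,0.4]]'
python3 -m inch '[[0,0,0,0,0,-0.15,0.4],[0,0,0,0,0,-0.15,0.4],[0,0,0,0,-0.1,0,0.4],[0,0,0,0,-0.18,0,0.4],[0,0,0,0,-0.18,0,0.4]]'
python3 -m inch '[[0,0,0,0,-0.18,0,0.4],[0,0,0,0,-0.18,0,0.4],[0,0,0,0,-0.1,0,0.4],[0,0,0,0,0,0,0.4],[0,0,0,0,0,0,0.4]]'
python3 - <<'E'
from h import *
c=cam('top');P=weights(c);stack(c,.198)
s=cam('scene');stack(s,.198); save(s,'s7.png')
m=(abs(P[...,2]-.044)<.008)&(P[...,1]>.27)&(P[...,1]<.43)&(P[...,0]>.35)&(P[...,0]<.66)
print('clapper',rect(P[m])); print(manip.get_obs()['finger_force'])
E
```

```text
time: 40.6
tcp_pos: [0.4715, -0.362, 0.1725]
tool_rot: [180.0, -0.0, 6.6]
wrist_force: [-0.4, -0.7, -2.4]
grip_width: 0.397
finger_force: 80.6
time: 41.02
tcp_pos: [0.4706, -0.3612, 0.197]
tool_rot: [-179.9, 0.2, 6.6]
wrist_force: [0.1, 0.9, 0.0]
grip_width: 0.697
finger_force: 0.0
time: 41.43
tcp_pos: [0.4606, -0.2701, 0.2592]
tool_rot: [180.0, -0.1, 6.5]
wrist_force: [1.2, 0.7, 0.1]
grip_width: 0.698
finger_force: 0.0
time: 41.85
tcp_pos: [0.4507, -0.1784, 0.2593]
tool_rot: [180.0, -0.1, 6.7]
wrist_force: [0.5, -0.8, -0.1]
grip_width: 0.703
finger_force: 0.0
stack none 0
stack 473.2 -361.3 r 18.8 z 0.1965 279
clapper [507.4 351.7 230.   53.5   6.1]
0.0
```

View pics/s7.png

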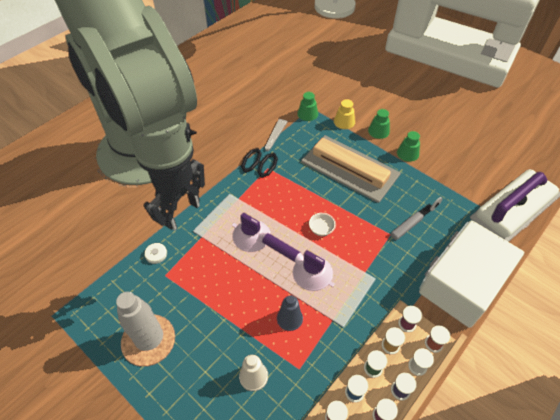

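All five hats stand upright in one stack at (138,320), with the top at 0.197 m. No weights are left on the cotton, the clapper is on the mat at (350,163), and both lock bars are in line.

```bash
python3 -c "
from rig import manip
print(manip.finish_job())"
```

```text
the job is handed in; nothing more can be done
None
```

The job is handed in, with no verdict shown: the clapper lies flat on the pressing mat, both locks are home, and the four loose weights are nested upright over the home weight on the trivet.

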